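# Warm the espresso cups and check the hot plate

## Robot

A 6-joint arm with a two-finger parallel gripper is mounted at the origin on the work surface. World frame = base frame: x ahead of the robot, y to its left, z up, the work surface at z = 0. Lengths are in mm, angles in rad, forces in N, time in s.
With the tool pointing down it reaches from about 375 to 975 mm from the base axis. Payload 3.8 kg.
Tool frame: the origin (TCP) lies midway between the tips of the shut fingers; the grasp point (between the pads) lies 19 mm behind it; z points along the fingers, y is the line along which they close (so a half turn about z gives the same grasp; the last joint's range is limited). The gripper opens to 85 mm and grips with 20 to 120 N. Pads are 22 mm wide; open, the fingers measure 114 mm over their backs; the gripper's body (76 mm by 85 mm) begins 54 mm behind the grasp point. The pads swing forward as they close: fully open they stand 13 mm farther back than shut.
Start: joints at [-1.251, 0.264, 1.604, -0, 1.274, -0.037], TCP at [235.757, -632.485, 231.28] pointing down, gripper open.
Joint ranges: [-2.63, 2.63], [-0.94, 2.18], [0.31, 2.57], [-1.31, 4.45], [0, 2.66], [-2.55, 2.55]. Speed limits (rad/s): [2.57, 2.57, 3.14, 3.14, 3.14, 3.14].

## Interface

Orientations are given as a rotation vector (axis times angle).
In Python, from plant import ctrl gives the robot as it stands.
- The arm moves only by the shell command python3 -m creep 'ROWS' [FORCE]. ROWS is JSON, a list of rows, each a list of 7 numbers: the turn, a rotation vector about the tool's x, y, z in rad, then the shift along the tool's x, y, z in cm, then the finger opening in cm, from 0 to 8.54. In form: [[ax, ay, az, tx, ty, tz, hand], ...]. A call has 1 to 12 rows; each row is the pose to reach, as a shift and turn from the pose commanded when the call began, along the tool's axes at that moment; what a row does not reach only later rows make up. A row lasts 1/10 s, in which the tool goes at most 50 mm and 8.59 degrees, less where a joint would pass 70% of its speed; a pose out of reach is approached as far as the arm can. A call with a gripper value outside its range is refused whole. The fingers move at their own pace and stop on an object; FORCE is the grip in N (left out, the last holds). Time passes only in rows, so rows that repeat a pose let the fingers close. It gives the time, the measured TCP pose, the force, the opening and the grip force at its end, in the units of the state.
- ctrl.get_obs(): the state, without advancing time (a new reading comes with each control period).
- ctrl.grab_frame(name): name is "scene" or "top" or "wrist"; returns a dict with "image" (384x512x3 uint8, red, green, blue), "vertical_fov" (degrees; the focal length in pixels is half the picture's height over the tangent of half this angle, whatever the lens; pixels are square), "cx", "cy" (the principal point, pixels), "world_to_cam" (4x4, takes a point from world to camera coordinates); the wrist camera has in their place "mount" (4x4, takes a point from camera to tool coordinates, whose origin is the TCP and whose axes are the flange's). Camera axes: x right, y up, looking along -z (the intrinsics and any distortion apply to the point x, -y, -z); pixel columns grow to the right and rows downward; lengths in mm; the calibration is good to about 2 mm. The wrist camera is an equidistant fisheye: a pixel r from the principal point sees the ray r / f radians off the axis. A picture is of the moment at which its call begins: read the wrist's pose just before it. There is no depth.
- ctrl.hand_in(): hands the job in; it is judged then, once.
The state is a dict: "time_s": time; "joints": joint angles; "joint_vel": joint speeds; "tau": joint torques, N m; "eef_pos": TCP position; "orientation": TCP orientation; "ft_force": force on the tool from outside, world axes, zero at the start; "moment": the same for the moment, N m; "grip_width": finger opening in mm; "grip_force": force on a finger pad.
Only numpy, scipy, OpenCV 4.12 (cv2) and the standard library are available. Lean on these libraries where they do the work, as an engineer would, in place of code of your own. Each camera call takes 0.05 s, during which the arm holds its last target. There are 200 camera calls.

## Task

Set every espresso cup from the counter upright on the steel plate of the cup warmer, put down gently and with its handle pointing to the control strip at the warmer's front edge. Then press the round heat key with a fingertip, firmly for about half a second but without jabbing it and without pressing the square keys; after that take the infrared thermometer and aim its lens straight at the black spot on the warmer's upright tab from about 10 cm away, holding it still for a second or two. Finally lay the thermometer flat on its rubber mat again and leave the other things on the counter where they are.

Things in the scene. Friction and masses are not known exactly. Their poses are not given: they have to be found in the camera images.
- warmer: fixed low steel box 330 (x) x 260 (y) mm. Origin: centre of its underside; +x points from its front (control strip) to its back. Hot plate: top 34 mm above the counter, x = -80 to +155, y = -125 to +125 mm, no rim. Control strip: x = -159 to -97 mm, top 30 mm up. At the back an upright tab 56 mm wide (y), 12 mm thick, front face at x = +155 mm, top 173 mm up, bearing a black spot
- warmer_front (a point): middle of the warmer's front edge (165 mm in front of the warmer's origin, 20 mm up)
- spot (a point): centre of the black measuring spot, 40 mm across, on the front of the upright tab, 140 mm above the counter; it looks to the warmer's front (-x of the warmer)
- heat_key: round grey membrane key on the control strip, 26 mm across, flat top 33.5 mm above the counter (3.5 mm above the strip), at x = -128, y = +80 mm of the warmer. Origin: centre of its underside, 4 mm below its top. It yields only 1.5 mm (3 N/mm, then a hard stop) and registers at 6 N kept for 0.3 s; more than 40 N damages it
- other_keys: two square grey keys, 18 mm, tops 32.5 mm above the counter, on the same strip at y = -5 and -40 mm of the warmer; origin: underside of the one nearer the heat key. Not to be pressed
- cup_a: white espresso cup, 58 mm across, straight sides, 58 mm tall, wall 4 mm, about 160 g, with a 9 mm thick loop handle at +y reaching 51.5 mm from the cup's axis, between 11 and 51 mm up. Origin: centre of its underside, z up. All cups are alike; three or four of them are there, at first on the counter
- cup_b: white espresso cup, 58 mm across, straight sides, 58 mm tall, wall 4 mm, about 160 g, with a 9 mm thick loop handle at +y reaching 51.5 mm from the cup's axis, between 11 and 51 mm up. Origin: centre of its underside, z up. All cups are alike; three or four of them are there, at first on the counter
- cup_c: white espresso cup, 58 mm across, straight sides, 58 mm tall, wall 4 mm, about 160 g, with a 9 mm thick loop handle at +y reaching 51.5 mm from the cup's axis, between 11 and 51 mm up. Origin: centre of its underside, z up. All cups are alike; three or four of them are there, at first on the counter
- cup_d: white espresso cup, 58 mm across, straight sides, 58 mm tall, wall 4 mm, about 160 g, with a 9 mm thick loop handle at +y reaching 51.5 mm from the cup's axis, between 11 and 51 mm up. Origin: centre of its underside, z up. All cups are alike; three or four of them are there, at first on the counter
- thermometer: hand-held infrared thermometer, white bar 150 mm long, 30 mm wide, 32 mm tall, about 110 g, at first lying on its mat. Origin: centre of its underside; +x points to the lens end (grey round nose 26 mm across for the last 30 mm), z up. The white bar runs from x = -75 to +45 mm
- lens (a point): centre of the thermometer's lens, 75 mm ahead of the thermometer's origin and 17 mm above its underside; x is the line of sight
- mat: fixed black rubber mat 250 (x) x 130 (y) mm, 3 mm thick; origin: centre of its underside
- jigger: small steel double-cone measure, 36 mm across, 62 mm tall, among the cups, loose; origin: centre of its underside
- sugar_jar: glass jar with steel cap, 72 mm across, 110 mm tall, loose; origin: centre of its underside
- tamper: steel coffee tamper, 58 mm across, 85 mm tall, loose; origin: centre of its underside
- milk_jug: open steel jug without handle, 84 mm across, 95 mm tall, loose; origin: centre of its underside
- tea_box: cardboard box 75 x 130 x 70 mm, loose; origin: centre of its underside
- bean_jar: amber jar with wooden cap, 80 mm across, 130 mm tall, loose; origin: centre of its underside
Mind the look-alikes: they are no part of the job. What is shaped like the cup_c but red or turquoise is not meant. Of the things like the thermometer, leave any that is blue; of the rest the larger one is meant.

How it is judged (in metres and radians):
On the way, in this order (a step that is already met when the one before it is completed fails the run):
1. every cup stands upright on the hot plate, handle to the control strip, let go (x of cup_a in the frame of warmer between -0.065 and 0.14 m and y of cup_a in the frame of warmer between -0.115 and 0.115 m and z of cup_a in the frame of warmer between 0.028 and 0.04 m and angle between each of cup_a, cup_b, cup_c, cup_d's own z axis and vertical below 0.12 rad and angle between the y axis of each of cup_a, cup_b, cup_c, cup_d and the x axis of warmer, either way round below 0.4 rad and y of warmer_front in the frame of cup_a above 0 m and linear speed of each of cup_a, cup_b, cup_c, cup_d below 0.02 m/s and x of cup_b in the frame of warmer between -0.065 and 0.14 m and y of cup_b in the frame of warmer between -0.115 and 0.115 m and z of cup_b in the frame of warmer between 0.028 and 0.04 m and y of warmer_front in the frame of cup_b above 0 m and x of cup_c in the frame of warmer between -0.065 and 0.14 m and y of cup_c in the frame of warmer between -0.115 and 0.115 m and z of cup_c in the frame of warmer between 0.028 and 0.04 m and y of warmer_front in the frame of cup_c above 0 m and x of cup_d in the frame of warmer between -0.065 and 0.14 m and y of cup_d in the frame of warmer between -0.115 and 0.115 m and z of cup_d in the frame of warmer between 0.028 and 0.04 m and y of warmer_front in the frame of cup_d above 0 m and contact force between the fingers and cup_a below 0.1 N and contact force between the fingers and cup_b below 0.1 N and contact force between the fingers and cup_c below 0.1 N and contact force between the fingers and cup_d below 0.1 N), for 0.3 s.
2. the heat key is pressed with more than 6 N for 0.3 s (contact force between the fingers and heat_key above 6 N), for 0.3 s.
3. the held thermometer looks at the black spot from 4 to 17 cm, within 18 mm of its centre, still, for a second (x of spot in the frame of lens between 0.04 and 0.17 m and y of spot in the frame of lens between -0.018 and 0.018 m and z of spot in the frame of lens between -0.018 and 0.018 m and angle between the x axis of thermometer and the x axis of warmer, either way round below 0.5 rad and linear speed of thermometer below 0.02 m/s and angular speed of thermometer below 0.2 rad/s and contact force between the fingers and thermometer above 1 N), for 1 s.
At the end, for the whole second after the job is handed in: Every cup present stands upright and still on the hot plate (axis 15 mm inside front and back edges, 10 mm inside the sides), handle within 0.4 rad of the warmer's front direction; the thermometer lies flat and still on its mat, within 80 mm along and 55 mm across of the mat's middle (x of cup_a in the frame of warmer between -0.065 and 0.14 m and y of cup_a in the frame of warmer between -0.115 and 0.115 m and z of cup_a in the frame of warmer between 0.028 and 0.04 m and angle between each of cup_a, cup_b, cup_c, cup_d, thermometer's own z axis and vertical below 0.12 rad and angle between the y axis of each of cup_a, cup_b, cup_c, cup_d and the x axis of warmer, either way round below 0.4 rad and y of warmer_front in the frame of cup_a above 0 m and linear speed of each of cup_a, cup_b, cup_c, cup_d, thermometer below 0.02 m/s and x of cup_b in the frame of warmer between -0.065 and 0.14 m and y of cup_b in the frame of warmer between -0.115 and 0.115 m and z of cup_b in the frame of warmer between 0.028 and 0.04 m and y of warmer_front in the frame of cup_b above 0 m and x of cup_c in the frame of warmer between -0.065 and 0.14 m and y of cup_c in the frame of warmer between -0.115 and 0.115 m and z of cup_c in the frame of warmer between 0.028 and 0.04 m and y of warmer_front in the frame of cup_c above 0 m and x of cup_d in the frame of warmer between -0.065 and 0.14 m and y of cup_d in the frame of warmer between -0.115 and 0.115 m and z of cup_d in the frame of warmer between 0.028 and 0.04 m and y of warmer_front in the frame of cup_d above 0 m and x of thermometer in the frame of mat between -0.08 and 0.08 m and y of thermometer in the frame of mat between -0.055 and 0.055 m and z of thermometer in the frame of mat between -0.002 and 0.008 m); the robot touches nothing.
It fails at once if the heat key is jabbed with more than 40 N (contact force between anything else and heat_key above 40 N).
It fails at once if a square key is pressed (over 2 N) (contact force between anything else and other_keys above 2 N).
It fails at once if a cup is banged down on the warmer (over 80 N) (contact force between any of cup_a, cup_b, cup_c, cup_d and warmer above 80 N).
It fails at once if another thing on the counter is shifted by more than 4 cm (distance of any of jigger, sugar_jar, tamper, milk_jug, tea_box, bean_jar from where it was at the start of the episode above 0.04 m).
Of cup_a, cup_b, cup_c, cup_d only 3 to 4 are there at a start; the rules pass over those that are not, and their reading is None.
At some moment in a run one of cup_a, cup_b, cup_c, cup_d, thermometer may be knocked a few centimetres aside while the robot is not near it.
It also fails if it takes over 210 s, if anything falls off the work surface, if the arm or the gripper's body presses on something with over 40 N, if the wrist force passes 120 N, or if a joint passes its speed limit or range.

## Working session

There is one attempt and no reset: what is moved stays moved. The work goes in short steps, Python scripts to look and compute and a shell command to move; the robot and the scene stay as the last step left them, time stands still between calls to the robot, and variables do not carry over. Pictures are saved under pics/ and viewed, at most 15 in all, crops included, and the job is handed in when it is done.

```bash
ls; mkdir -p pics; cat > h.py <<'E'
import numpy as np, cv2
from scipy.spatial.transform import Rotation as R
from plant import ctrl
def grab(n,save=None):
    f=ctrl.grab_frame(n)
    if save: cv2.imwrite('pics/'+save,f['image'][:,:,::-1])
    return f
def pix2w(f,u,v,z):
    M=np.array(f['world_to_cam']);F=192/np.tan(np.radians(f['vertical_fov'])/2)
    d=np.array([(u-f['cx'])/F,-(v-f['cy'])/F,-1]);Rm=M[:3,:3];o=-Rm.T@M[:3,3];d=Rm.T@d
    return o+d*(z-o[2])/d[2]
def w2pix(f,p):
    M=np.array(f['world_to_cam']);F=192/np.tan(np.radians(f['vertical_fov'])/2)
    c=M[:3,:3]@p+M[:3,3];return f['cx']+F*c[0]/-c[2], f['cy']-F*c[1]/-c[2]
E
python3 - <<'E'
from h import *
for n in('top','scene'):
    f=grab(n,n+'0.png');print({k:v for k,v in f.items() if k!='image'})
    cv2.imwrite(f'pics/{n}0b.png',cv2.resize(f['image'][:,:,::-1],(800,600),interpolation=cv2.INTER_CUBIC))
print(ctrl.get_obs())
E
```

```text
pics
{'vertical_fov': 43.087372419846865, 'cx': 250.74444652701803, 'cy': 199.65658266006182, 'world_to_cam': array([[ 2.66483290e-02, -9.99611069e-01, -8.22049678e-03,
         8.83187812e+00],
       [ 9.90666873e-01,  2.53084464e-02,  1.33935165e-01,
        -4.90209690e+02],
       [-1.33675026e-01, -1.17129222e-02,  9.90956000e-01,
        -1.62176674e+03],
       [ 0.00000000e+00,  0.00000000e+00,  0.00000000e+00,
         1.00000000e+00]])}
{'vertical_fov': 47.552731727715184, 'cx': 260.0309333564568, 'cy': 190.6165907527044, 'world_to_cam': array([[-4.86821101e-01,  8.73501692e-01,  1.01175319e-04,
         2.02552044e+02],
       [-5.58788112e-01, -3.11513541e-01,  7.68579963e-01,
         1.90022062e+02],
       [ 6.71387416e-01,  3.74104408e-01,  6.39753726e-01,
        -1.86376307e+03],
       [ 0.00000000e+00,  0.00000000e+00,  0.00000000e+00,
         1.00000000e+00]])}
{'time_s': 0.1, 'joints': array([-1.25086686e+00,  2.64679120e-01,  1.60518853e+00, -3.62368014e-05,
        1.27368605e+00, -3.68873945e-02]), 'joint_vel': array([ 0.00036967, -0.00205464, -0.00185228,  0.00015115,  0.00065131,
        0.00083467]), 'tau': array([ 6.03991266e-04, -5.16707110e+01, -3.68589914e+01, -6.77760568e-05,
        6.30301874e-03,  1.64178380e-05]), 'eef_pos': array([ 235.56992446, -631.88818832,  230.11203976]), 'orientation': array([-3.08981854e+00, -5.57190774e-01,  4.88054666e-04]), 'ft_force': array([-0.5467456 , -0.03413924, -0.35336894]), 'moment': array([ 0.00697487, -0.03420089, -0.02219715]), 'grip_force': 0.0, 'grip_width': 85.31982309848577}
```

View pics/top0b.png

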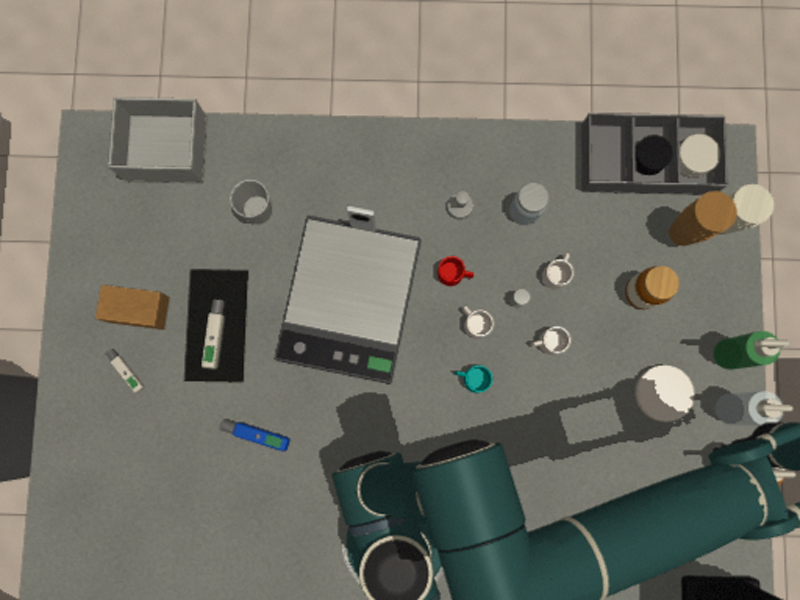

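View pics/scene0b.png

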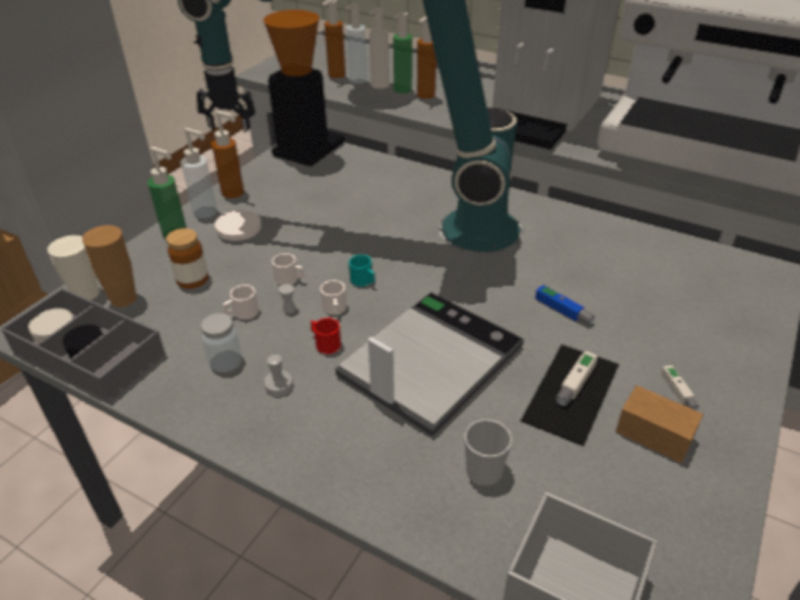

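The top view shows three white cups (full-size pixels about 558,272; 479,322; 553,340), with red (452,270) and turquoise (477,378) look-alikes. The white thermometer is on the mat (213,335), with a smaller white one (125,370) and a blue one (255,435) nearby. I choose the three white cups and the white thermometer on the mat. Next is a close crop.

```bash
python3 - <<'E'
from h import *
im=cv2.imread('pics/top0.png')
a=cv2.resize(im[155:250,270:390],(750,594),interpolation=cv2.INTER_CUBIC);cv2.imwrite('pics/cropA.png',a)
b=cv2.resize(im[125:250,110:280],(800,588),interpolation=cv2.INTER_CUBIC);cv2.imwrite('pics/cropB.png',b)
E
```

```text
(no output)
```

View pics/cropA.png

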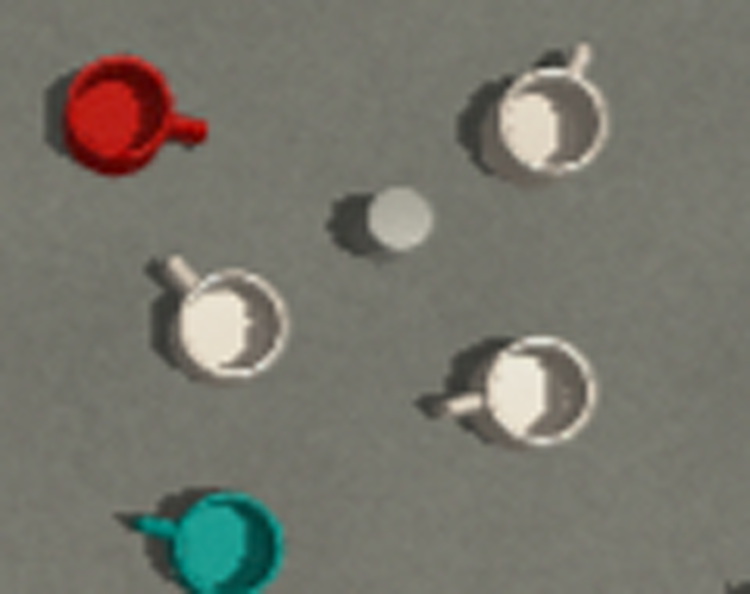

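View pics/cropB.png

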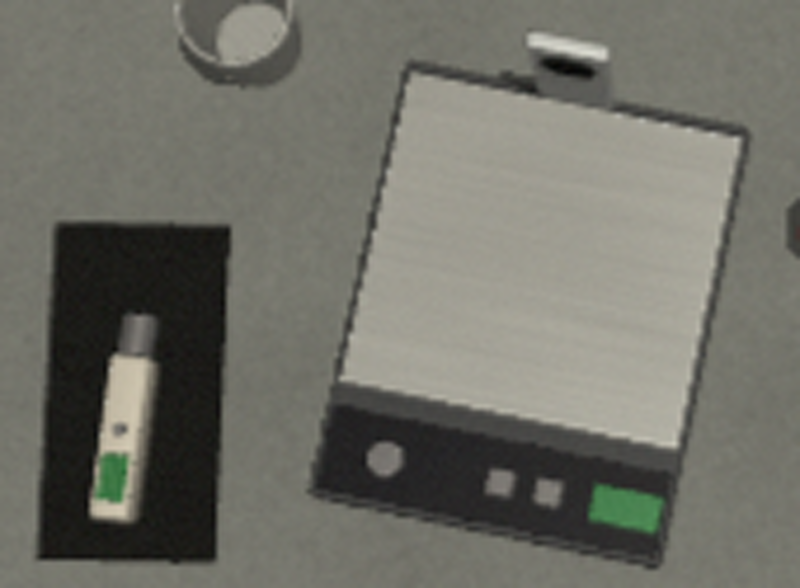

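Crop A shows three plain white cups with rim centres near (552,121), (233,323) and (541,391). Their handles point up-right, up-left and left. The steel jigger sits among them at (400,218). Crop B shows the larger white thermometer on the mat with its nose up (140,330), the round key at (385,460) and the square keys at (500,483) and (548,493).

```bash
python3 - <<'E'
from h import *
f=grab('top')
A=lambda x,y,z:pix2w(f,(x+.5)/6.25-.5+270,(y+.5)/6.253-.5+155,z)[:2]
B=lambda x,y,z:pix2w(f,(x+.5)/4.706-.5+110,(y+.5)/4.704-.5+125,z)[:2]
for n,c,h in(('1',(552,121),(583,50)),('2',(233,323),(175,262)),('3',(541,391),(447,404))):
    p=A(*c,58);q=A(*h,49);d=q-p;print(n,p.round(1),'h',np.degrees(np.arctan2(d[1],d[0])).round(1),np.hypot(*d).round(1), np.hypot(*p).round())
print('jig',A(400,218,62),'red',A(117,115,58),'turq',A(225,545,58))
P=[B(413,72,34),B(745,135,34),B(342,382,34),B(672,448,34),B(385,460,33.5),B(500,483,32.5),B(548,493,32.5)]
L=np.array([[155,125],[155,-125],[-80,125],[-80,-125],[-128,80],[-128,-5],[-128,-40]])
def fit(L,P):
    P=np.array(P);l=L-L.mean(0);p=P-P.mean(0);a=np.arctan2((l[:,0]*p[:,1]-l[:,1]*p[:,0]).sum(),(l*p).sum())
    c,s=np.cos(a),np.sin(a);Rm=np.array([[c,-s],[s,c]]);t=P.mean(0)-Rm@L.mean(0);return a,t,(L@Rm.T+t-P).round(1)
print('warmer',fit(L,P));print('key',P[4])
print('mat',fit(np.array([[125,65],[125,-65],[-125,-65],[-125,65]]),[B(55,225,3),B(230,228,3),B(215,560,3),B(38,558,3)]))
print('th',fit(np.array([[45,15],[45,-15],[-75,-15],[-75,15],[75,0]]),[B(112,355,32),B(158,355,32),B(137,523,32),B(90,518,32),B(142,315,30)]))
E
```

```text
1 [ 583.1 -337.2] h -24.4 45.5 674.0
2 [ 469.1 -166.7] h 42.5 45.4 498.0
3 [ 436.8 -331. ] h 98.6 48.9 548.0
jig [ 527.46806596 -254.98756444] red [ 580.48932567 -102.91258786] turq [ 350.61470842 -163.81237285]
warmer (np.float64(-0.17959048322199614), array([519.9163389 , 118.53911342]), array([[ 1.2,  2. ],
       [-2.1,  1.1],
       [ 0.9,  2.1],
       [-2.1, -4.3],
       [ 1.3, -0.1],
       [ 0.4, -0.5],
       [ 0.4, -0.2]]))
key [407.00871505 220.22972974]
mat (np.float64(0.010173273656133453), array([455.61631368, 410.94256254]), array([[ 1.6, -0.1],
       [ 1.9,  0.3],
       [-2.1, -0.4],
       [-1.4,  0.3]]))
th (np.float64(-0.0716078937760369), array([433.60065105, 408.08559217]), array([[ 1.3, -1.9],
       [-1.7,  1.6],
       [ 0.5,  1.9],
       [-0. , -2.2],
       [-0. ,  0.6]]))
```

```bash
cat >> h.py <<'E'
def plan(x,y,z,yaw,verbose=1):
    "row (tool down) to TCP x,y,z mm, tool-y azimuth deg"
    o=ctrl.get_obs();R0=R.from_rotvec(o['orientation']);p=np.array(o['eef_pos'])
    a=np.radians(yaw);yy=np.array([np.cos(a),np.sin(a),0]);zz=np.array([0,0,-1.]);xx=np.cross(yy,zz)
    Rt=R.from_matrix(np.c_[xx,yy,zz]);t=(R0.inv()*Rt).as_rotvec();s=R0.inv().apply(np.array([x,y,z])-p)/10
    y0=R0.as_matrix()[:,1]
    print('t',round(o['time_s'],1),'at',p.round(1),'yaw',np.degrees(np.arctan2(y0[1],y0[0])).round(1),'w',round(o['grip_width'],1),'gf',round(o['grip_force'],1),'F',o['ft_force'].round(1),'j6',o['joints'][5].round(2))
    print('row turn',t.round(3),'shift',s.round(2))
E
python3 -c "
from h import *
plan(583,-337,130,-114.4)"
```

```text
t 0.1 at [ 235.6 -631.9  230.2] yaw -69.6 w 85.4 gf 0.0 F [ 0.7  0.1 -0.4] j6 -0.04
row turn [-0.002  0.001  0.783] shift [ 42.85 -15.49  10.05]
```

```bash
python3 -m creep '[[0,0,0.78,42.8,-15.5,0,8.5],[0,0,0.78,42.8,-15.5,0,8.5],[0,0,0.78,42.8,-15.5,0,8.5],[0,0,0.78,42.8,-15.5,0,8.5],[0,0,0.78,42.8,-15.5,0,8.5],[0,0,0.78,42.8,-15.5,0,8.5],[0,0,0.78,42.8,-15.5,0,8.5],[0,0,0.78,42.8,-15.5,0,8.5],[0,0,0.78,42.8,-15.5,0,8.5],[0,0,0.78,42.8,-15.5,0,8.5],[0,0,0.78,42.8,-15.5,10,8.5],[0,0,0.78,42.8,-15.5,10,8.5]]' 40; python3 - <<'E'
from h import *
f=grab('wrist','w1.png');print({k:v for k,v in f.items() if k!='image'})
f=grab('top','t1.png')
plan(583,-337,15,-114.4)
E
```

```text
time_s: 1.35
eef_pos: [584.9, -338.3, 132.8]
orientation: [3.07, -0.657, 0.009]
ft_force: [-0.2, -0.3, -0.9]
grip_width: 84.9
grip_force: 0.0
{'vertical_fov': 65.70646984690485, 'cx': 258.3241935399708, 'cy': 186.82294891910848, 'mount': array([[-3.18862815e-04,  9.48285174e-01,  3.17419482e-01,
         8.27003674e+01],
       [ 9.99999865e-01,  4.32301511e-04, -2.86946287e-04,
        -6.76079768e-01],
       [-4.09327831e-04,  3.17419347e-01, -9.48285184e-01,
        -1.42355503e+02],
       [ 0.00000000e+00,  0.00000000e+00,  0.00000000e+00,
         1.00000000e+00]])}
t 1.4 at [ 576.6 -334.1  121.9] yaw -114.2 w 85.1 gf 0.0 F [-0.9  1.2 -0.3] j6 1.43
row turn [-0.002  0.017  0.003] shift [ 0.88  0.02 10.68]
```

View pics/w1.png

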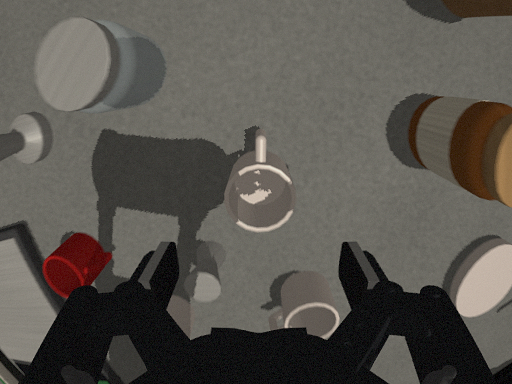

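The wrist view shows cup 1 centred near (265,197) with its handle up (tool +x). The jigger (205,275) and the red cup are clear of the fingers.

```bash
cat >> h.py <<'E'
def wray(f,o,u,v,z):
    F=192/np.tan(np.radians(f['vertical_fov'])/2);M=np.array(f['mount'])
    a=np.array([u-f['cx'],v-f['cy']]);r=np.hypot(*a);th=r/F
    d=np.array([a[0]/r*np.sin(th),-a[1]/r*np.sin(th),-np.cos(th)])
    R0=R.from_rotvec(o['orientation']).as_matrix();c=R0@M[:3,3]+np.array(o['eef_pos']);d=R0@M[:3,:3]@d
    return c+d*(z-c[2])/d[2]
E
python3 - <<'E'
from h import *
o=ctrl.get_obs();f=grab('wrist','w2.png')
im=f['image'].astype(int);m=((im.min(2)>150)).astype(np.uint8)
m[:110]=0;m[240:]=0;m[:,:215]=0;m[:,310:]=0
ys,xs=np.nonzero(m);print(xs.min(),xs.max(),ys.min(),ys.max())
print(wray(f,o,xs.min(),np.median(ys),58),wray(f,o,xs.max(),np.median(ys),58))
g=grab('top','t2.png');
plan(583,-337,15,-114.4)
E
```

```text
235 298 125 225
[ 613.71730823 -331.79042001   58.        ] [ 595.34920573 -372.80195449   58.        ]
t 1.6 at [ 581.3 -337.4  130.1] yaw -114.3 w 85.3 gf 0.0 F [ 0.9 -0.6  1. ] j6 1.43
row turn [-0.     0.004  0.002] shift [ 0.18 -0.1  11.51]
```

View pics/w2.png

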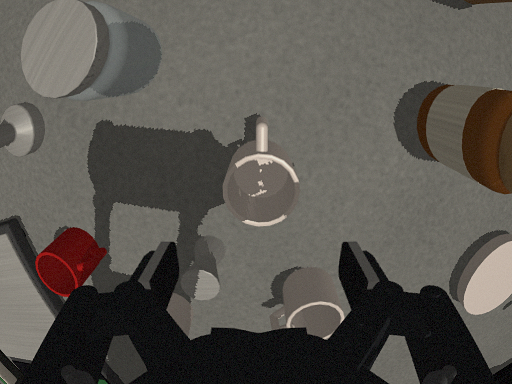

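Now at rest, the rim spans columns 230–299 and rows 153–225.

```bash
python3 - <<'E'
from h import *
o=ctrl.get_obs();f=grab('wrist')
L=[wray(f,o,*p,58)[:2] for p in((230,189),(299,189),(265,153),(265,225))]
print(np.round(L,1),np.hypot(*(L[0]-L[1])),np.hypot(*(L[2]-L[3])),np.mean(L,0))
E
```

```text
[[ 598.6 -320.8]
 [ 576.8 -368.9]
 [ 613.2 -356.5]
 [ 559.7 -332.8]] 52.866027844259364 58.509776028638875 [ 587.09188791 -344.76038285]
```

```bash
python3 -m creep '[[0,0,0,0.5,0.2,3,8.5],[0,0,0,0.5,0.2,6,8.5],[0,0,0,0.5,0.2,8.5,8.5],[0,0,0,0.5,0.2,10.5,8.5],[0,0,0,0.5,0.2,11.5,8.5],[0,0,0,0.5,0.2,11.5,8.5],[0,0,0,0.5,0.2,11.5,5.5],[0,0,0,0.5,0.2,11.5,5.5],[0,0,0,0.5,0.2,11.5,5.5],[0,0,0,0.5,0.2,11.5,5],[0,0,0,0.5,0.2,11.5,5],[0,0,0,0.5,0.2,11.5,5]]' 40; python3 - <<'E'
from h import *
plan(583,-337,170,-114.4)
E
```

```text
time_s: 2.8
eef_pos: [588.2, -342.7, 19.0]
orientation: [3.07, -0.659, 0.006]
ft_force: [-0.1, -0.5, 5.9]
grip_width: 55.7
grip_force: 43.6
t 2.8 at [ 588.2 -342.7   19. ] yaw -114.2 w 55.7 gf 43.6 F [-0.1 -0.5  5.9] j6 1.43
row turn [ 0.001 -0.004  0.003] shift [ -0.64  -0.3  -15.11]
```

```bash
python3 -m creep '[[0,0,0,0,0,-1,5],[0,0,0,0,0,-3,5],[0,0,0,0,0,-6,5],[0,0,0,0,0,-10,5],[0,0,0,0,0,-14,5],[0,0,0,0,0,-14,5],[0,0,0,0,0,-14,5]]' 50; python3 - <<'E'
from h import *
grab('wrist','w3.png')
plan(632,174,170,79.6)
E
```

```text
time_s: 3.5
eef_pos: [587.1, -342.0, 158.3]
orientation: [3.07, -0.66, 0.004]
ft_force: [0.6, 0.6, -2.5]
grip_width: 56.1
grip_force: 53.5
t 3.5 at [ 585.8 -341.2  155.9] yaw -114.2 w 55.9 gf 53.5 F [-1.2  0.3 -1.8] j6 1.43
row turn [1.0e-03 0.0e+00 2.9e+00] shift [-16.94 -48.87  -1.38]
```

View pics/w3.png

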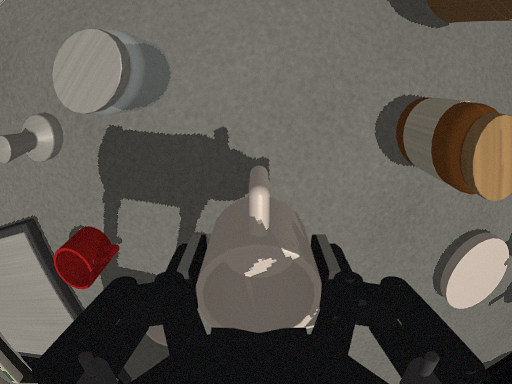

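The cup is held upright and its handle points to tool +x at (259,190). I'll carry it with the turn split in two.

```bash
python3 -m creep '[[0,0,-1.7,-8.5,-24.4,-1,5],[0,0,-1.7,-8.5,-24.4,-1,5],[0,0,-1.7,-8.5,-24.4,-1,5],[0,0,-1.7,-8.5,-24.4,-1,5],[0,0,-1.7,-8.5,-24.4,-1,5],[0,0,-1.7,-8.5,-24.4,-1,5],[0,0,-1.7,-8.5,-24.4,-1,5],[0,0,-1.7,-8.5,-24.4,-1,5],[0,0,-1.7,-8.5,-24.4,-1,5],[0,0,-1.7,-8.5,-24.4,-1,5],[0,0,-1.7,-8.5,-24.4,-1,5],[0,0,-1.7,-8.5,-24.4,-1,5]]' 50; python3 - <<'E'
from h import *
plan(632,174,170,79.6)
E
```

```text
time_s: 4.75
eef_pos: [606.9, -83.8, 163.0]
orientation: [-2.515, -1.875, 0.006]
ft_force: [-0.3, -0.0, -1.0]
grip_width: 55.9
grip_force: 54.0
t 4.8 at [606.9 -83.8 163. ] yaw -16.6 w 55.9 gf 54.0 F [-0.3 -0.  -1. ] j6 0.11
row turn [-0.005 -0.004 -1.679] shift [25.42 -4.96 -0.69]
```

```bash
python3 -m creep '[[0,0,-1.68,25.4,-5,-0.7,5],[0,0,-1.68,25.4,-5,-0.7,5],[0,0,-1.68,25.4,-5,-0.7,5],[0,0,-1.68,25.4,-5,-0.7,5],[0,0,-1.68,25.4,-5,-0.7,5],[0,0,-1.68,25.4,-5,-0.7,5],[0,0,-1.68,25.4,-5,-0.7,5],[0,0,-1.68,25.4,-5,-0.7,5],[0,0,-1.68,25.4,-5,-0.7,5],[0,0,-1.68,25.4,-5,-0.7,5],[0,0,-1.68,25.4,-5,-0.7,5],[0,0,-1.68,25.4,-5,-0.7,5]]' 50; python3 -m creep '[[0,0,0,0,0,0,5],[0,0,0,0,0,0,5]]'; python3 - <<'E'
from h import *
plan(632,174,55,79.6)
E
```

```text
time_s: 5.95
eef_pos: [632.8, 172.9, 170.0]
orientation: [-0.286, -3.123, 0.003]
ft_force: [-0.2, -0.1, -2.4]
grip_width: 55.9
grip_force: 54.2
time_s: 6.15
eef_pos: [634.1, 173.1, 172.0]
orientation: [-0.294, -3.126, 0.001]
ft_force: [-0.2, 0.2, -2.7]
grip_width: 56.3
grip_force: 54.2
t 6.2 at [634.1 173.1 172. ] yaw 79.3 w 56.3 gf 54.2 F [-0.2  0.2 -2.7] j6 -1.15
row turn [-0.001 -0.002 -0.006] shift [ 0.2   0.05 11.7 ]
```

```bash
python3 -m creep '[[0,0,0,0,0,4,5],[0,0,0,0,0,8,5],[0,0,0,0,0,10,5],[0,0,0,0,0,10.8,5],[0,0,0,0,0,11.2,5],[0,0,0,0,0,11.4,5],[0,0,0,0,0,11.4,5]]'; python3 -m creep '[[0,0,0,0,0,0.1,5],[0,0,0,0,0,0.2,5],[0,0,0,0,0,0.3,5],[0,0,0,0,0,0.3,5]]'; python3 -m creep '[[0,0,0,0,0,0.1,5],[0,0,0,0,0,0.2,5],[0,0,0,0,0,0.2,5]]';
```

```text
time_s: 6.85
eef_pos: [636.1, 173.6, 60.8]
orientation: [0.29, 3.126, 0.001]
ft_force: [0.3, 0.2, -1.4]
grip_width: 55.6
grip_force: 54.2
time_s: 7.25
eef_pos: [634.8, 173.3, 56.4]
orientation: [0.29, 3.128, 0.0]
ft_force: [-0.9, 0.4, -1.4]
grip_width: 55.4
grip_force: 54.2
time_s: 7.55
eef_pos: [634.7, 173.3, 54.0]
orientation: [-0.29, -3.128, 0.0]
ft_force: [0.3, 0.5, -2.6]
grip_width: 55.7
grip_force: 54.2
```

```bash
python3 -m creep '[[0,0,0,0,0,0.1,5],[0,0,0,0,0,0.2,5],[0,0,0,0,0,0.2,5]]';python3 -m creep '[[0,0,0,0,0,0.1,5],[0,0,0,0,0,0.2,5],[0,0,0,0,0,0.2,5]]'
```

```text
time_s: 7.85
eef_pos: [635.0, 173.4, 53.0]
orientation: [0.29, 3.128, 0.0]
ft_force: [-1.8, -0.5, 3.1]
grip_width: 55.9
grip_force: 54.8
time_s: 8.15
eef_pos: [635.1, 173.3, 52.9]
orientation: [0.29, 3.128, 0.0]
ft_force: [-6.3, -1.9, 13.5]
grip_width: 55.9
grip_force: 55.9
```

```bash
python3 -m creep '[[0,0,0,0,0,-0.2,6.2],[0,0,0,0,0,-0.2,7.5],[0,0,0,0,0,-0.2,8.5],[0,0,0,0,0,-0.2,8.5],[0,0,0,0,0,-1,8.5],[0,0,0,0,0,-4,8.5],[0,0,0,0,0,-8,8.5],[0,0,0,0,0,-12,8.5],[0,0,0,0,0,-12,8.5],[0,0,0,0,0,-12,8.5]]'; python3 - <<'E'
from h import *
f=grab('top','t3.png');b=cv2.resize(f['image'][100:260,150:390,::-1],(800,533),interpolation=cv2.INTER_CUBIC);cv2.imwrite('pics/t3c.png',b)
plan(437,-331,170,8.6)
E
```

```text
time_s: 9.15
eef_pos: [636.1, 173.6, 172.7]
orientation: [0.29, 3.124, 0.002]
ft_force: [-0.6, 0.1, -1.4]
grip_width: 85.1
grip_force: 0.0
t 9.2 at [634.8 173.3 170.6] yaw 79.4 w 85.4 gf 0.0 F [-0.2 -0.1 -1.2] j6 -1.16
row turn [0.    0.    1.236] shift [ 1.017e+01 -5.321e+01  4.000e-02]
```

View pics/t3c.png

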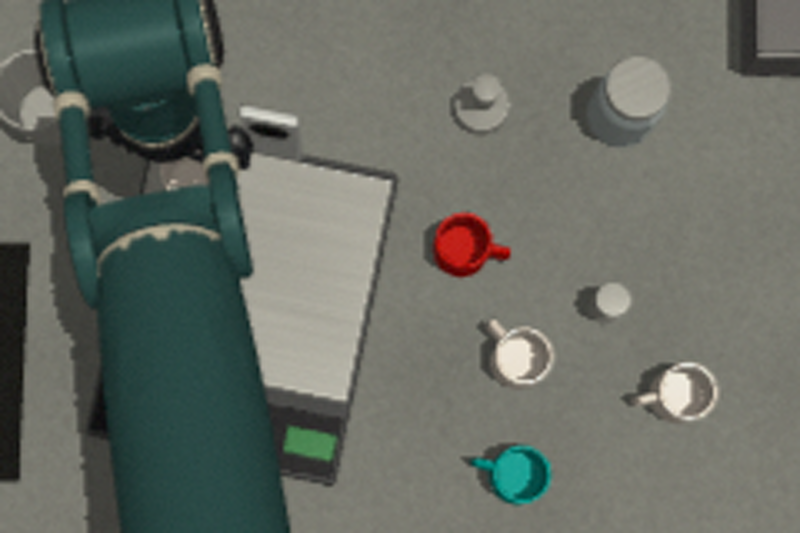

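Cup 1 is down on the plate, with the arm covering it. The other two white cups have not moved: (522,355) and (687,391) in this crop. Next is cup 3.

```bash
python3 -m creep '[[0,0,1.236,10,-53.7,0,8.5],[0,0,1.236,10,-53.7,0,8.5],[0,0,1.236,10,-53.7,0,8.5],[0,0,1.236,10,-53.7,0,8.5],[0,0,1.236,10,-53.7,0,8.5],[0,0,1.236,10,-53.7,0,8.5],[0,0,1.236,10,-53.7,0,8.5],[0,0,1.236,10,-53.7,0,8.5],[0,0,1.236,10,-53.7,0,8.5],[0,0,1.236,10,-53.7,0,8.5],[0,0,1.236,10,-53.7,0,8.5],[0,0,1.236,10,-53.7,0,8.5]]';python3 -m creep '[[0,0,0,0,0,3,8.5],[0,0,0,0,0,4,8.5],[0,0,0,0,0,4,8.5],[0,0,0,0,0,4,8.5]]'; python3 - <<'E'
from h import *
o=ctrl.get_obs();f=grab('wrist','w4.png')
plan(439,-335,15,8.6)
E
```

```text
time_s: 10.4
eef_pos: [434.7, -340.1, 168.2]
orientation: [-2.054, -2.374, 0.003]
ft_force: [1.2, 0.7, -0.5]
grip_width: 84.8
grip_force: 0.0
time_s: 10.8
eef_pos: [437.8, -335.1, 129.6]
orientation: [-2.046, -2.381, -0.0]
ft_force: [-0.3, 0.5, -1.3]
grip_width: 84.8
grip_force: 0.0
t 10.8 at [ 438.4 -335.6  130.5] yaw 8.7 w 85.2 gf 0.0 F [-0.3 -1.1  0.6] j6 -0.85
row turn [-0.    -0.     0.001] shift [ 0.04  0.07 11.55]
```

View pics/w4.png

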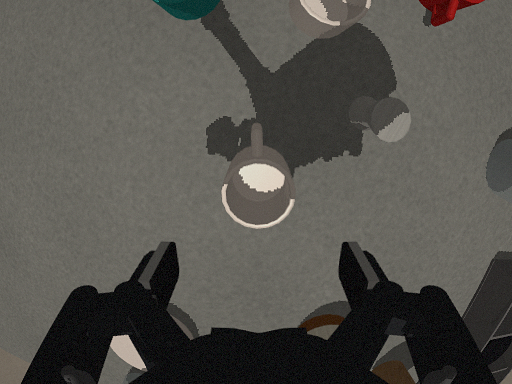

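The cup is centred at (258,190) between the fingers (165 and 355), with its handle straight ahead.

```bash
python3 -m creep '[[0,0,0,0.8,0,3,8.5],[0,0,0,0.8,0,6,8.5],[0,0,0,0.8,0,8.5,8.5],[0,0,0,0.8,0,10.5,8.5],[0,0,0,0.8,0,11.4,8.5],[0,0,0,0.8,0,11.4,8.5],[0,0,0,0.8,0,11.4,5.5],[0,0,0,0.8,0,11.4,5.5],[0,0,0,0.8,0,11.4,5.5],[0,0,0,0.8,0,11.4,5],[0,0,0,0.8,0,11.4,5],[0,0,0,0.8,0,11.4,5]]' 50; python3 -m creep '[[0,0,0,0,0,-1,5],[0,0,0,0,0,-3,5],[0,0,0,0,0,-6,5],[0,0,0,0,0,-10,5],[0,0,0,0,0,-15,5],[0,0,0,0,0,-15,5],[0,0,0,0,0,-15,5]]' 50;  python3 - <<'E'
from h import *
plan(603,27,170,79.6)
E
```

```text
time_s: 12.05
eef_pos: [438.1, -329.3, 18.2]
orientation: [2.046, 2.379, 0.0]
ft_force: [-0.2, 0.7, 7.5]
grip_width: 55.8
grip_force: 53.6
time_s: 12.75
eef_pos: [437.5, -328.9, 168.5]
orientation: [2.046, 2.379, 0.0]
ft_force: [-0.3, 0.7, -2.6]
grip_width: 56.1
grip_force: 53.5
t 12.8 at [ 437.5 -328.9  168.5] yaw 8.6 w 56.1 gf 53.5 F [-0.3  0.7 -2.6] j6 -0.84
row turn [ 0.     0.004 -1.239] shift [32.72 21.68 -0.19]
```

```bash
python3 -m creep '[[0,0,-1.24,32.7,21.7,-0.2,5],[0,0,-1.24,32.7,21.7,-0.2,5],[0,0,-1.24,32.7,21.7,-0.2,5],[0,0,-1.24,32.7,21.7,-0.2,5],[0,0,-1.24,32.7,21.7,-0.2,5],[0,0,-1.24,32.7,21.7,-0.2,5],[0,0,-1.24,32.7,21.7,-0.2,5],[0,0,-1.24,32.7,21.7,-0.2,5],[0,0,-1.24,32.7,21.7,-0.2,5],[0,0,-1.24,32.7,21.7,-0.2,5],[0,0,-1.24,32.7,21.7,-0.2,5],[0,0,-1.24,32.7,21.7,-0.2,5]]'; python3 -m creep '[[0,0,0,0,0,0,5],[0,0,0,0,0,4,5],[0,0,0,0,0,8,5],[0,0,0,0,0,10,5],[0,0,0,0,0,10.8,5],[0,0,0,0,0,11,5],[0,0,0,0,0,11.1,5],[0,0,0,0,0,11.1,5]]'; python3 -c "
from h import *
plan(603,27,54,79.6)"
```

```text
time_s: 13.95
eef_pos: [601.2, 26.6, 167.0]
orientation: [-0.286, -3.126, 0.001]
ft_force: [1.0, 0.3, -1.3]
grip_width: 55.9
grip_force: 54.1
time_s: 14.75
eef_pos: [603.9, 27.4, 59.1]
orientation: [0.284, 3.126, 0.001]
ft_force: [-0.8, -0.1, -2.4]
grip_width: 56.0
grip_force: 54.1
t 14.8 at [603.9  27.4  59.1] yaw 79.6 w 56.0 gf 54.1 F [-0.8 -0.1 -2.4] j6 -1.39
row turn [0.001 0.003 0.   ] shift [ 0.09 -0.05  0.51]
```

```bash
python3 -m creep '[[0,0,0,0,0,0.1,5],[0,0,0,0,0,0.2,5],[0,0,0,0,0,0.3,5],[0,0,0,0,0,0.4,5],[0,0,0,0,0,0.5,5],[0,0,0,0,0,0.6,5],[0,0,0,0,0,0.6,5]]';python3 -m creep '[[0,0,0,0,0,0.1,5],[0,0,0,0,0,0.2,5],[0,0,0,0,0,0.2,5]]'
```

```text
time_s: 15.45
eef_pos: [602.4, 27.6, 52.3]
orientation: [-0.284, -3.129, -0.0]
ft_force: [-3.5, 0.1, 5.6]
grip_width: 56.0
grip_force: 54.9
time_s: 15.75
eef_pos: [602.4, 27.6, 52.3]
orientation: [-0.283, -3.128, 0.0]
ft_force: [-9.5, -1.1, 16.5]
grip_width: 56.0
grip_force: 56.2
```

```bash
python3 -m creep '[[0,0,0,0,0,-0.2,6.2],[0,0,0,0,0,-0.2,7.5],[0,0,0,0,0,-0.2,8.5],[0,0,0,0,0,-0.2,8.5],[0,0,0,0,0,-1,8.5],[0,0,0,0,0,-4,8.5],[0,0,0,0,0,-8,8.5],[0,0,0,0,0,-12,8.5],[0,0,0,0,0,-12,8.5],[0,0,0,0,0,-12,8.5]]'; python3 - <<'E'
from h import *
plan(471,-171,170,-47.5)
E
```

```text
time_s: 16.75
eef_pos: [603.7, 27.5, 171.5]
orientation: [0.283, 3.125, 0.001]
ft_force: [-0.9, -1.3, -0.6]
grip_width: 85.2
grip_force: 0.0
t 16.8 at [603.7  27.5 171.5] yaw 79.6 w 85.2 gf 0.0 F [-0.9 -1.3 -0.6] j6 -1.39
row turn [5.000e-03 1.000e-03 2.219e+00] shift [  9.48 -21.92   0.1 ]
```

```bash
python3 -m creep '[[0,0,1.7,9.5,-21.9,0,8.5],[0,0,1.7,9.5,-21.9,0,8.5],[0,0,1.7,9.5,-21.9,0,8.5],[0,0,1.7,9.5,-21.9,0,8.5],[0,0,1.7,9.5,-21.9,0,8.5],[0,0,1.7,9.5,-21.9,0,8.5],[0,0,1.7,9.5,-21.9,0,8.5],[0,0,1.7,9.5,-21.9,0,8.5],[0,0,1.7,9.5,-21.9,0,8.5],[0,0,1.7,9.5,-21.9,0,8.5],[0,0,1.7,9.5,-21.9,0,8.5],[0,0,1.7,9.5,-21.9,0,8.5]]';python3 -m creep '[[0,0,0.519,0,0,3,8.5],[0,0,0.519,0,0,4,8.5],[0,0,0.519,0,0,4,8.5],[0,0,0.519,0,0,4,8.5],[0,0,0.519,0,0,4,8.5],[0,0,0.519,0,0,4,8.5]]'; python3 - <<'E'
from h import *
o=ctrl.get_obs();f=grab('wrist','w5.png')
plan(471,-171,15,-47.5)
E
```

```text
time_s: 17.95
eef_pos: [468.1, -170.2, 167.1]
orientation: [-2.539, -1.844, 0.003]
ft_force: [0.3, -0.1, 0.3]
grip_width: 85.2
grip_force: 0.0
time_s: 18.55
eef_pos: [468.6, -170.4, 128.0]
orientation: [-2.925, -1.141, 0.003]
ft_force: [0.1, -0.7, 0.8]
grip_width: 84.9
grip_force: 0.0
t 18.6 at [ 468.9 -170.5  128.4] yaw -47.4 w 84.8 gf 0.0 F [ 0.4 -0.6 -0.1] j6 0.43
row turn [-0.002  0.001  0.002] shift [ 0.13  0.2  11.34]
```

View pics/w5.png

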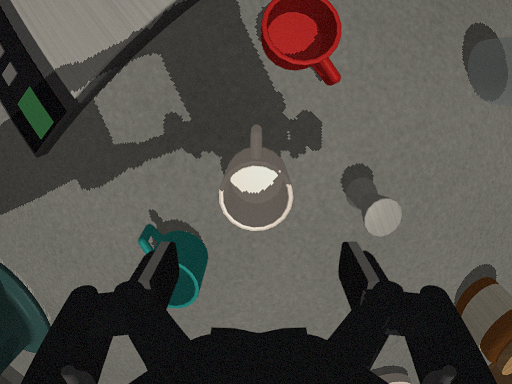

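The cup is at (256,192) with its handle ahead. The jigger (382,215) and the turquoise cup (180,270) are clear of the fingers.

```bash
python3 -m creep '[[0,0,0,0.7,0,3,8.5],[0,0,0,0.7,0,6,8.5],[0,0,0,0.7,0,8.5,8.5],[0,0,0,0.7,0,10.5,8.5],[0,0,0,0.7,0,11.2,8.5],[0,0,0,0.7,0,11.2,8.5],[0,0,0,0.7,0,11.2,5.5],[0,0,0,0.7,0,11.2,5.5],[0,0,0,0.7,0,11.2,5.5],[0,0,0,0.7,0,11.2,5],[0,0,0,0.7,0,11.2,5],[0,0,0,0.7,0,11.2,5]]' 50; python3 -m creep '[[0,0,0,0,0,-1,5],[0,0,0,0,0,-3,5],[0,0,0,0,0,-6,5],[0,0,0,0,0,-10,5],[0,0,0,0,0,-15,5],[0,0,0,0,0,-15,5],[0,0,0,0,0,-15,5]]' 50;  python3 - <<'E'
from h import *
plan(530,116,175,79.6)
E
```

```text
time_s: 19.8
eef_pos: [476.0, -166.6, 18.8]
orientation: [2.926, 1.138, 0.003]
ft_force: [-1.4, 1.1, 6.9]
grip_width: 56.2
grip_force: 51.9
time_s: 20.5
eef_pos: [475.8, -166.5, 169.5]
orientation: [2.925, 1.138, 0.005]
ft_force: [-0.7, 0.1, -1.5]
grip_width: 55.9
grip_force: 53.7
t 20.5 at [ 475.8 -166.5  169.5] yaw -47.5 w 55.9 gf 53.7 F [-0.7  0.1 -1.5] j6 0.44
row turn [ 0.004  0.003 -2.218] shift [ 23.09 -17.16  -0.58]
```

```bash
python3 -m creep '[[0,0,-1.7,23.1,-17.2,-0.6,5],[0,0,-1.7,23.1,-17.2,-0.6,5],[0,0,-1.7,23.1,-17.2,-0.6,5],[0,0,-1.7,23.1,-17.2,-0.6,5],[0,0,-1.7,23.1,-17.2,-0.6,5],[0,0,-1.7,23.1,-17.2,-0.6,5],[0,0,-1.7,23.1,-17.2,-0.6,5],[0,0,-1.7,23.1,-17.2,-0.6,5],[0,0,-1.7,23.1,-17.2,-0.6,5],[0,0,-1.7,23.1,-17.2,-0.6,5],[0,0,-1.7,23.1,-17.2,-0.6,5],[0,0,-1.7,23.1,-17.2,-0.6,5]]';python3 -m creep '[[0,0,-0.518,0,0,0,5],[0,0,-0.518,0,0,0,5],[0,0,-0.518,0,0,0,5],[0,0,-0.518,0,0,0,5],[0,0,-0.518,0,0,0,5],[0,0,-0.518,0,0,0,5]]'; python3 - <<'E'
from h import *
plan(530,116,58,79.6)
E
```

```text
time_s: 21.7
eef_pos: [526.7, 116.5, 170.4]
orientation: [-1.069, -2.949, 0.004]
ft_force: [-0.6, -0.5, -1.9]
grip_width: 55.5
grip_force: 53.6
time_s: 22.3
eef_pos: [527.5, 116.5, 171.5]
orientation: [-0.288, -3.125, 0.001]
ft_force: [-0.0, 0.5, -2.1]
grip_width: 55.9
grip_force: 53.6
t 22.3 at [527.5 116.5 171.5] yaw 79.5 w 55.9 gf 53.6 F [-0.   0.5 -2.1] j6 -1.22
row turn [-0.001 -0.003 -0.002] shift [-3.000e-01  1.000e-02  1.135e+01]
```

```bash
python3 -m creep '[[0,0,0,-0.3,0,4,5],[0,0,0,-0.3,0,8,5],[0,0,0,-0.3,0,10,5],[0,0,0,-0.3,0,10.8,5],[0,0,0,-0.3,0,11.2,5],[0,0,0,-0.3,0,11.3,5],[0,0,0,-0.3,0,11.4,5],[0,0,0,-0.3,0,11.5,5],[0,0,0,-0.3,0,11.6,5],[0,0,0,-0.3,0,11.6,5]]';python3 -m creep '[[0,0,0,0,0,0.1,5],[0,0,0,0,0,0.2,5],[0,0,0,0,0,0.3,5],[0,0,0,0,0,0.3,5]]'
```

```text
time_s: 23.3
eef_pos: [532.1, 116.3, 57.8]
orientation: [0.285, 3.128, 0.0]
ft_force: [0.2, -0.5, -1.4]
grip_width: 55.7
grip_force: 53.7
time_s: 23.7
eef_pos: [531.5, 116.2, 54.0]
orientation: [-0.285, -3.128, 0.0]
ft_force: [0.2, -0.1, -1.9]
grip_width: 55.7
grip_force: 53.7
```

```bash
python3 -m creep '[[0,0,0,0,0,0.1,5],[0,0,0,0,0,0.2,5],[0,0,0,0,0,0.3,5],[0,0,0,0,0,0.3,5]]'
```

```text
time_s: 24.1
eef_pos: [531.9, 116.3, 52.8]
orientation: [-0.285, -3.128, 0.0]
ft_force: [-5.2, -1.8, 9.6]
grip_width: 55.4
grip_force: 54.8
```

Release, rise, then move aside to (430,−50) and inspect from the top.

```bash
python3 -m creep '[[0,0,0,0,0,-0.2,6.2],[0,0,0,0,0,-0.2,7.5],[0,0,0,0,0,-0.2,8.5],[0,0,0,0,0,-0.2,8.5],[0,0,0,0,0,-1,8.5],[0,0,0,0,0,-4,8.5],[0,0,0,0,0,-8,8.5],[0,0,0,0,0,-12,8.5],[0,0,0,0,0,-12,8.5],[0,0,0,0,0,-12,8.5]]'; python3 -m creep '[[0,0,0,10,-25,-3,8.5],[0,0,0,10,-25,-3,8.5],[0,0,0,10,-25,-3,8.5],[0,0,0,10,-25,-3,8.5],[0,0,0,10,-25,-3,8.5],[0,0,0,10,-25,-3,8.5],[0,0,0,10,-25,-3,8.5]]'; python3 - <<'E'
from h import *
f=grab('top','t4.png');b=cv2.resize(f['image'][100:260,60:300,::-1],(800,533),interpolation=cv2.INTER_CUBIC);cv2.imwrite('pics/t4c.png',b)
plan(407,220,130,79.6)
E
```

```text
time_s: 25.1
eef_pos: [533.0, 116.4, 173.4]
orientation: [0.285, 3.125, 0.002]
ft_force: [0.4, -0.6, -0.7]
grip_width: 84.7
grip_force: 0.0
time_s: 25.8
eef_pos: [386.0, -113.1, 200.0]
orientation: [-0.292, -3.126, 0.0]
ft_force: [0.5, 0.4, 0.3]
grip_width: 85.1
grip_force: 0.0
t 25.9 at [ 386.9 -112.   200. ] yaw 79.4 w 84.8 gf 0.0 F [-0.2  1.3 -0.6] j6 -1.73
row turn [ 0.001 -0.002 -0.004] shift [ 4.13 33.    7.03]
```

View pics/t4c.png

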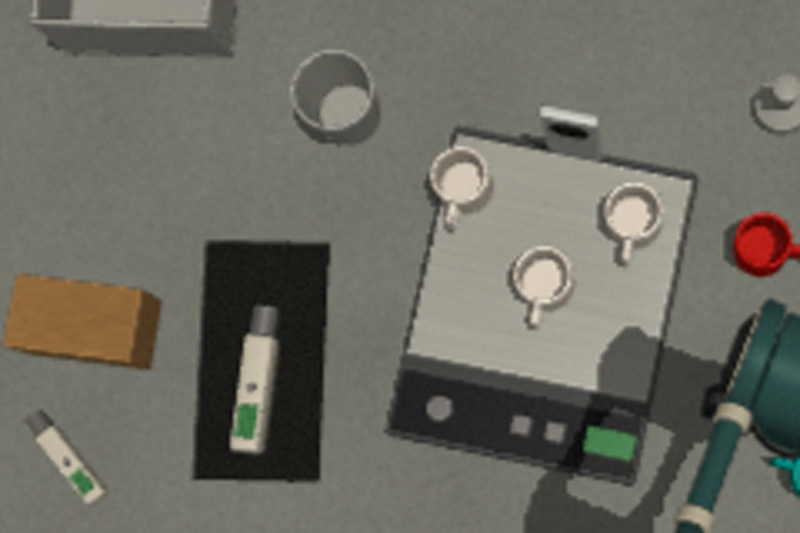

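All three cups stand upright with their handles to the front, at (460,177), (632,213) and (542,277). The left one looks close to the plate's left edge, so I'll measure it.

```bash
python3 - <<'E'
from h import *
f=grab('top')
B=lambda x,y,z:pix2w(f,(x+.5)/3.333-.5+60,(y+.5)/3.331-.5+100,z)[:2]
a=-0.1796;Rm=np.array([[np.cos(a),-np.sin(a)],[np.sin(a),np.cos(a)]]);t=np.array([519.9,118.5])
for c,h in(((460,177),(450,227)),((632,213),(626,260)),((542,277),(533,325))):
    p=B(*c,92);q=B(*h,84);d=q-p;print(p.round(1),(Rm.T@(p-t)).round(1),'handle rel to front deg',(np.degrees(np.arctan2(d[1],d[0])-a)%360-180).round(1))
k=B(439,407,33.5);print('key',k,Rm.T@(k-t)); 
for s in((521,425),(555,433)):
    k=B(*s,32.5);print(k,Rm.T@(k-t))
plan(407,220,130,79.6)
E
```

```text
[634.6 201.6] [ 98.  102.3] handle rel to front deg 0.1
[602.3  29. ] [ 97.  -73.3] handle rel to front deg 4.3
[535.5 116.3] [15.7  0.6] handle rel to front deg 0.8
key [408.90209927 220.49264289] [-127.43208453   80.52389087]
[392.84276172 136.62949811] [-128.25213272   -4.85911033]
[385.62245595 101.87750491] [-129.1483437   -40.34193228]
t 25.9 at [ 387.5 -111.3  200.1] yaw 79.5 w 84.9 gf 0.0 F [-0.6  0.   0.4] j6 -1.73
row turn [ 0.001 -0.002 -0.002] shift [ 4.12 32.92  7.05]
```

Cup 1 was knocked about 28 mm sideways but still stands inside the limits (y = 102 < 115). Next is the heat key, with the fingers shut.

```bash
python3 -m creep '[[0,0,0,4.1,33,0,0],[0,0,0,4.1,33,0,0],[0,0,0,4.1,33,0,0],[0,0,0,4.1,33,0,0],[0,0,0,4.1,33,0,0],[0,0,0,4.1,33,0,0],[0,0,0,4.1,33,0,0],[0,0,0,4.1,33,0,0],[0,0,0,4.1,33,4,0],[0,0,0,4.1,33,8,0],[0,0,0,4.1,33,12,0],[0,0,0,4.1,33,12,0]]' 50; python3 -m creep '[[0,0,0,0,0,0,0],[0,0,0,0,0,0,0]]'; python3 - <<'E'
from h import *
plan(408.3,220.4,40,79.5)
E
```

```text
time_s: 27.1
eef_pos: [401.5, 218.1, 75.0]
orientation: [-0.282, -3.117, 0.011]
ft_force: [-1.1, 0.2, 0.1]
grip_width: -0.2
grip_force: 0.0
time_s: 27.3
eef_pos: [409.1, 221.2, 83.3]
orientation: [0.285, 3.126, 0.002]
ft_force: [0.7, 0.4, -0.4]
grip_width: -0.1
grip_force: 0.0
t 27.3 at [409.1 221.2  83.3] yaw 79.6 w -0.1 gf 0.0 F [ 0.7  0.4 -0.4] j6 -0.95
row turn [0.002 0.002 0.002] shift [ 0.07 -0.11  4.33]
```

```bash
python3 -m creep '[[0,0,0,0,0,2,0],[0,0,0,0,0,3.5,0],[0,0,0,0,0,4,0],[0,0,0,0,0,4.3,0],[0,0,0,0,0,4.5,0],[0,0,0,0,0,4.5,0],[0,0,0,0,0,4.5,0]]'; python3 -m creep '[[0,0,0,0,0,0.1,0],[0,0,0,0,0,0.2,0],[0,0,0,0,0,0.2,0]]'; python3 -m creep '[[0,0,0,0,0,0.1,0],[0,0,0,0,0,0.1,0]]'
```

```text
time_s: 28.0
eef_pos: [408.1, 220.7, 37.0]
orientation: [0.285, 3.128, 0.001]
ft_force: [-0.8, 0.6, -0.5]
grip_width: -0.1
grip_force: 0.0
time_s: 28.3
eef_pos: [407.5, 220.4, 34.2]
orientation: [-0.285, -3.128, 0.0]
ft_force: [-0.5, 0.2, 1.0]
grip_width: -0.1
grip_force: 0.0
time_s: 28.5
eef_pos: [407.6, 220.4, 33.2]
orientation: [-0.285, -3.129, 0.0]
ft_force: [-0.4, 0.6, 1.7]
grip_width: -0.1
grip_force: 0.4
```

Contact. I'll press on in small steps.

```bash
python3 -m creep '[[0,0,0,0,0,0.1,0],[0,0,0,0,0,0.2,0],[0,0,0,0,0,0.2,0]]'; python3 -m creep '[[0,0,0,0,0,0.1,0],[0,0,0,0,0,0.1,0]]'
```

```text
time_s: 28.8
eef_pos: [407.7, 220.5, 32.0]
orientation: [-0.285, -3.128, 0.0]
ft_force: [-2.1, -1.7, 8.3]
grip_width: 0.6
grip_force: 4.0
time_s: 29.0
eef_pos: [407.7, 220.5, 31.9]
orientation: [-0.285, -3.128, 0.0]
ft_force: [-5.5, -3.3, 16.1]
grip_width: -0.0
grip_force: 8.1
```

```bash
python3 -m creep '[[0,0,0,0,0,0,0],[0,0,0,0,0,0,0],[0,0,0,0,0,0,0],[0,0,0,0,0,0,0]]'; python3 -m creep '[[0,0,0,0,0,-0.3,0],[0,0,0,0,0,-1,0],[0,0,0,0,0,-4,0],[0,0,0,0,0,-9,0],[0,0,0,0,0,-14,6],[0,0,0,0,0,-14,6],[0,0,0,0,0,-14,6]]'; python3 - <<'E'
from h import *
f=grab('top','t5.png');im=f['image'].astype(int)
m=((im.min(2)>130)).astype(np.uint8);m[:,:118]=0;m[:,150:]=0;m[:195]=0;m[240:]=0
ys,xs=np.nonzero(m);r=cv2.minAreaRect(np.c_[xs,ys].astype(np.float32));print(r)
bx=cv2.boxPoints(r);print([pix2w(f,u,v,35)[:2].round(1) for u,v in bx],pix2w(f,*r[0],35))
plan(430,408,150,85.9)
E
```

```text
time_s: 29.4
eef_pos: [407.7, 220.5, 31.9]
orientation: [-0.285, -3.128, 0.0]
ft_force: [-5.4, -2.4, 16.1]
grip_width: 0.1
grip_force: 7.9
time_s: 30.1
eef_pos: [408.9, 221.0, 172.3]
orientation: [0.285, 3.125, 0.004]
ft_force: [0.1, 0.4, 0.8]
grip_width: 42.8
grip_force: 0.0
((133.0738067626953, 219.36123657226562), (30.88284683227539, 19.955585479736328), 60.01836013793945)
[array([439.2, 475.5]), array([474.8, 418.8]), array([385.1, 361.2]), array([350. , 417.7])] [412.04988284 418.20233227  35.        ]
t 30.1 at [407.5 220.4 170.3] yaw 79.6 w 50.5 gf 0.0 F [-0.3 -0.1 -0.5] j6 -0.95
row turn [ 0.    0.   -0.11] shift [ 1.18 18.86  2.04]
```

```bash
python3 -m creep '[[0,0,-0.11,1.2,18.9,0,6],[0,0,-0.11,1.2,18.9,0,6],[0,0,-0.11,1.2,18.9,0,6],[0,0,-0.11,1.2,18.9,0,6],[0,0,-0.11,1.2,18.9,3,6],[0,0,-0.11,1.2,18.9,4,6],[0,0,-0.11,1.2,18.9,4,6],[0,0,-0.11,1.2,18.9,4,6]]'; python3 - <<'E'
from h import *
o=ctrl.get_obs();f=grab('wrist','w6.png')
plan(430,408,8,85.9)
E
```

```text
time_s: 30.95
eef_pos: [429.2, 407.0, 129.1]
orientation: [-0.114, -3.137, 0.003]
ft_force: [0.2, -0.0, -0.1]
grip_width: 59.8
grip_force: 0.0
t 31.0 at [429.9 407.6 130.3] yaw 85.8 w 59.7 gf 0.0 F [ 0.  -0.5 -0.6] j6 -0.78
row turn [-0.001 -0.    -0.001] shift [-1.000e-02  5.000e-02  1.223e+01]
```

View pics/w6.png

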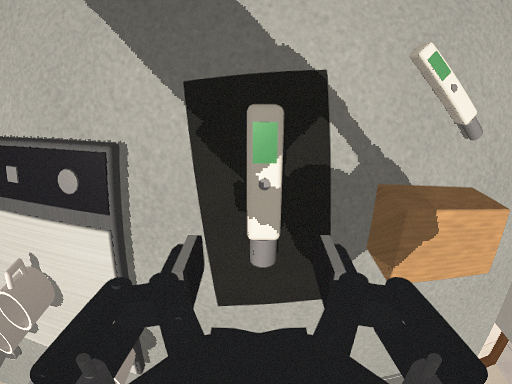

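The thermometer lies along the tool x axis. The bar's far end is at (265,104), the bar/nose joint is at (264,240) and the nose tip is at (262,266).

```bash
python3 - <<'E'
from h import *
o=ctrl.get_obs();f=grab('wrist')
P=[wray(f,o,u,v,z)[:2] for u,v,z in((265,104,35),(264,240,35),(262,266,33),(246,170,35),(282,170,35))]
print(np.round(P,1),np.hypot(*(P[0]-P[1])),np.hypot(*(P[3]-P[4])))
d=P[1]-P[0];print('angle',np.degrees(np.arctan2(d[1],d[0])),'origin',P[0]+75/120*d)
E
```

```text
[[360.5 418.1]
 [480.1 409.2]
 [509.8 405.4]
 [413.5 398.7]
 [415.7 428.4]] 119.94776955502674 29.86837836003505
angle -4.245184006616266 origin [435.23913352 412.52294759]
```

```bash
python3 -m creep '[[0,0,0,-0.4,0.2,4,6],[0,0,0,-0.4,0.2,8,6],[0,0,0,-0.4,0.2,10.5,6],[0,0,0,-0.4,0.2,11.7,6],[0,0,0,-0.4,0.2,12.2,6],[0,0,0,-0.4,0.2,12.2,6],[0,0,0,-0.4,0.2,12.2,3],[0,0,0,-0.4,0.2,12.2,3],[0,0,0,-0.4,0.2,12.2,2.5],[0,0,0,-0.4,0.2,12.2,2.5],[0,0,0,-0.4,0.2,12.2,2.5],[0,0,0,-0.4,0.2,12.2,2.5]]' 50;python3 -m creep '[[0,0,0,0,0,-1,2.5],[0,0,0,0,0,-3,2.5],[0,0,0,0,0,-7,2.5],[0,0,0,0,0,-12,2.5],[0,0,0,0,0,-16,2.5],[0,0,0,0,0,-16,2.5],[0,0,0,0,0,-16,2.5]]'; python3 - <<'E'
from h import *
plan(495,123,132,79.7)
E
```

```text
time_s: 32.25
eef_pos: [435.5, 411.4, 10.4]
orientation: [0.113, 3.137, 0.004]
ft_force: [-0.8, -0.6, 6.4]
grip_width: 28.9
grip_force: 51.3
time_s: 32.95
eef_pos: [434.5, 410.6, 170.1]
orientation: [0.113, 3.137, 0.003]
ft_force: [-0.2, -0.6, -1.5]
grip_width: 29.1
grip_force: 50.6
t 33.0 at [434.5 410.6 170.1] yaw 85.9 w 29.1 gf 50.6 F [-0.2 -0.6 -1.5] j6 -0.78
row turn [0.002 0.002 0.108] shift [ -8.08 -28.26   3.77]
```

```bash
python3 -m creep '[[0,0,0.107,-8.6,-28.3,0,2.5],[0,0,0.107,-8.6,-28.3,0,2.5],[0,0,0.107,-8.6,-28.3,0,2.5],[0,0,0.107,-8.6,-28.3,0,2.5],[0,0,0.107,-8.6,-28.3,0,2.5],[0,0,0.107,-8.6,-28.3,0,2.5],[0,0,0.107,-8.6,-28.3,2,2.5],[0,0,0.107,-8.6,-28.3,3.9,2.5],[0,0,0.107,-8.6,-28.3,3.9,2.5],[0,0,0.107,-8.6,-28.3,3.9,2.5],[0,0,0.107,-8.6,-28.3,3.9,2.5]]'; python3 - <<'E'
from h import *
f=grab('scene','s2.png');cv2.imwrite('pics/s2c.png',cv2.resize(f['image'][150:290,190:350,::-1],(686,600),interpolation=cv2.INTER_CUBIC))
g=grab('top','t6.png');cv2.imwrite('pics/t6c.png',cv2.resize(g['image'][100:260,110:310,::-1],(750,600),interpolation=cv2.INTER_CUBIC))
plan(500,122,130.5,79.7)
E
```

```text
time_s: 34.05
eef_pos: [499.5, 122.1, 129.3]
orientation: [-0.279, -3.129, 0.0]
ft_force: [-0.7, 0.4, -0.8]
grip_width: 28.9
grip_force: 50.6
t 34.1 at [500.  122.3 130.1] yaw 79.8 w 29.0 gf 50.6 F [ 0.9  0.5 -0.5] j6 -1.2
row turn [0.    0.001 0.002] shift [-0.   -0.03 -0.04]
```

View pics/s2c.png

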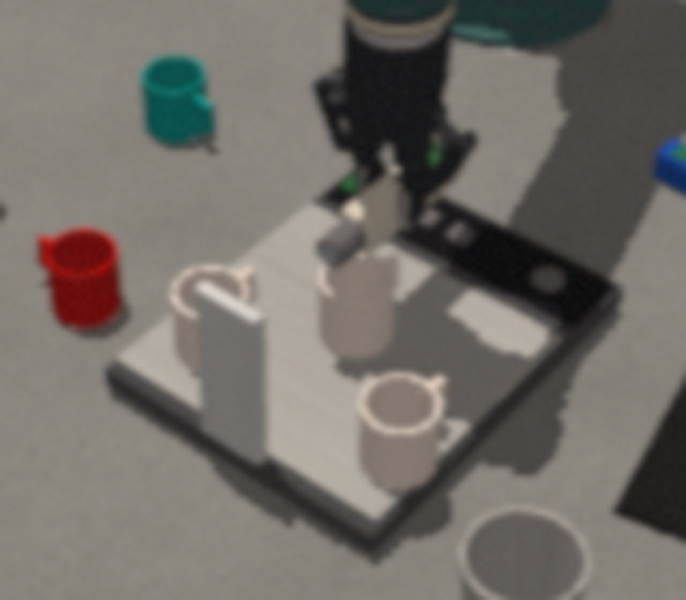

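The thermometer is level and its nose (330,248) points at the tab. I'll check the line by projection.

```bash
python3 -m creep '[[0,0,0,0,0,0,2.5],[0,0,0,0,0,0,2.5],[0,0,0,0,0,0,2.5],[0,0,0,0,0,0,2.5],[0,0,0,0,0,0,2.5],[0,0,0,0,0,0,2.5],[0,0,0,0,0,0,2.5],[0,0,0,0,0,0,2.5],[0,0,0,0,0,0,2.5],[0,0,0,0,0,0,2.5],[0,0,0,0,0,0,2.5],[0,0,0,0,0,0,2.5]]'; python3 - <<'E'
from h import *
f=grab('scene')
C=lambda p:((np.array(w2pix(f,np.array(p)))-[190,150]+.5)*4.2875-.5).round()
print('lens',C([573.8,108.7,140]),'tabtop mid',C([519.9+.984*161,118.5-.1786*161,173]))
for y in(-28,28):
  for x in(155,167): print(C([519.9+.984*x+.1786*y,118.5-.1786*x+.984*y,173]))
plan(500,122,130.5,79.7)
E
```

```text
time_s: 35.35
eef_pos: [499.5, 121.7, 129.3]
orientation: [-0.28, -3.129, 0.0]
ft_force: [0.4, -0.1, -0.7]
grip_width: 29.3
grip_force: 50.6
lens [327. 255.] tabtop mid [229. 300.]
[204. 277.]
[192. 287.]
[266. 314.]
[255. 323.]
t 35.4 at [499.5 121.7 129.3] yaw 79.8 w 29.0 gf 50.6 F [-0.4 -0.3 -1.5] j6 -1.2
row turn [ 0.    -0.     0.001] shift [-0.04  0.03 -0.12]
```

View pics/t6c.png

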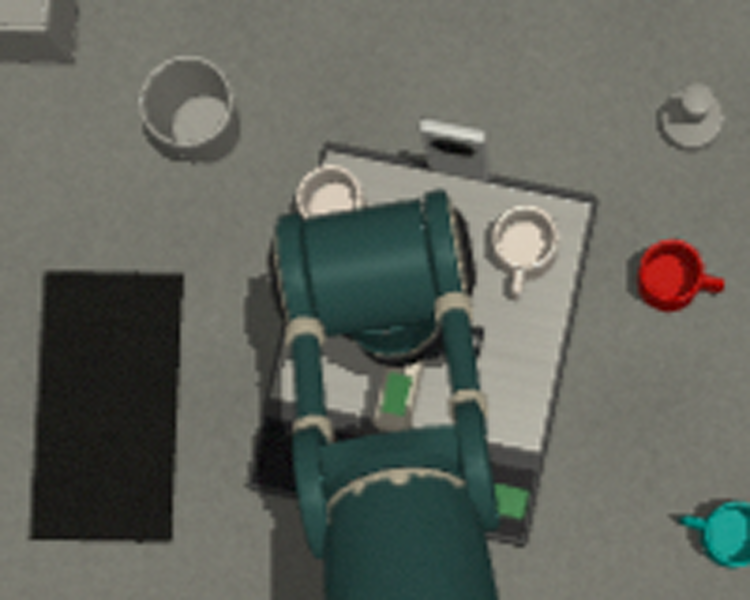

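The lens and tab projections match the picture within about 5 mm. I'll hold a little longer, then return to the mat.

```bash
python3 -m creep '[[0,0,0,0,0,0,2.5],[0,0,0,0,0,0,2.5],[0,0,0,0,0,0,2.5],[0,0,0,0,0,0,2.5],[0,0,0,0,0,0,2.5],[0,0,0,0,0,0,2.5],[0,0,0,0,0,0,2.5],[0,0,0,0,0,0,2.5],[0,0,0,0,0,0,2.5],[0,0,0,0,0,0,2.5]]'; python3 -m creep '[[0,0,0,0,0,-2,2.5],[0,0,0,0,0,-4,2.5],[0,0,0,0,0,-4,2.5]]'; python3 - <<'E'
from h import *
plan(445,411,170,87)
E
```

```text
time_s: 36.4
eef_pos: [499.5, 121.7, 129.3]
orientation: [-0.28, -3.129, 0.0]
ft_force: [0.1, -0.7, -0.2]
grip_width: 29.1
grip_force: 50.6
time_s: 36.7
eef_pos: [501.9, 122.2, 172.3]
orientation: [0.28, 3.123, 0.003]
ft_force: [1.5, 0.9, -0.8]
grip_width: 29.2
grip_force: 50.6
t 36.7 at [501.9 122.2 172.3] yaw 79.8 w 29.2 gf 50.6 F [ 1.5  0.9 -0.8] j6 -1.2
row turn [ 0.002  0.006 -0.126] shift [10.74 27.41  0.23]
```

```bash
python3 -m creep '[[0,0,-0.125,10.7,27.4,0,2.5],[0,0,-0.125,10.7,27.4,0,2.5],[0,0,-0.125,10.7,27.4,0,2.5],[0,0,-0.125,10.7,27.4,0,2.5],[0,0,-0.125,10.7,27.4,0,2.5],[0,0,-0.125,10.7,27.4,0,2.5],[0,0,-0.125,10.7,27.4,0,2.5],[0,0,-0.125,10.7,27.4,4,2.5],[0,0,-0.125,10.7,27.4,8,2.5],[0,0,-0.125,10.7,27.4,12,2.5],[0,0,-0.125,10.7,27.4,14,2.5],[0,0,-0.125,10.7,27.4,14,2.5]]'; python3 -m creep '[[0,0,0,0,0,0,2.5],[0,0,0,0,0,0,2.5]]'; python3 - <<'E'
from h import *
plan(445,411,11,87)
E
```

```text
time_s: 37.9
eef_pos: [439.6, 406.6, 24.0]
orientation: [-0.085, -3.133, 0.011]
ft_force: [-0.3, -1.0, -1.4]
grip_width: 29.1
grip_force: 50.6
time_s: 38.1
eef_pos: [444.4, 411.1, 31.1]
orientation: [0.085, 3.138, 0.003]
ft_force: [1.1, -0.2, -0.5]
grip_width: 29.3
grip_force: 50.6
t 38.1 at [444.4 411.1  31.1] yaw 86.9 w 29.3 gf 50.6 F [ 1.1 -0.2 -0.5] j6 -0.81
row turn [ 0.002  0.002 -0.002] shift [-0.06 -0.02  2.01]
```

```bash
python3 -m creep '[[0,0,0,0,0,0.8,2.5],[0,0,0,0,0,1.4,2.5],[0,0,0,0,0,1.7,2.5],[0,0,0,0,0,1.9,2.5],[0,0,0,0,0,2.0,2.5],[0,0,0,0,0,2.1,2.5],[0,0,0,0,0,2.1,2.5]]'; python3 -m creep '[[0,0,0,0,0,0.1,2.5],[0,0,0,0,0,0.1,2.5]]'
```

```text
time_s: 38.8
eef_pos: [442.7, 410.3, 10.4]
orientation: [-0.084, -3.14, 0.001]
ft_force: [-5.7, -4.7, 13.2]
grip_width: 29.2
grip_force: 52.4
time_s: 39.0
eef_pos: [442.7, 410.3, 10.3]
orientation: [-0.084, -3.14, 0.001]
ft_force: [-8.5, -6.9, 19.4]
grip_width: 29.2
grip_force: 53.2
```

Seated. I'll release, rise and move aside for the final check.

```bash
python3 -m creep '[[0,0,0,0,0,-0.3,4],[0,0,0,0,0,-0.3,6],[0,0,0,0,0,-0.3,6],[0,0,0,0,0,-0.3,6],[0,0,0,0,0,-3,6],[0,0,0,0,0,-7,6],[0,0,0,0,0,-12,6],[0,0,0,0,0,-18,6],[0,0,0,0,0,-18,6],[0,0,0,0,0,-18,6]]'; python3 -m creep '[[0,0,0,-3,-50,0,6],[0,0,0,-3,-50,0,6],[0,0,0,-3,-50,0,6],[0,0,0,-3,-50,0,6],[0,0,0,-3,-50,0,6],[0,0,0,-3,-50,0,6],[0,0,0,-3,-50,0,6],[0,0,0,-3,-50,0,6],[0,0,0,-3,-50,0,6],[0,0,0,-3,-50,0,6],[0,0,0,-3,-50,0,6],[0,0,0,-3,-50,0,6]]'; python3 - <<'E'
from h import *
f=grab('top','t7.png');cv2.imwrite('pics/t7c.png',cv2.resize(f['image'][100:260,110:350,::-1],(800,533),interpolation=cv2.INTER_CUBIC))
print(ctrl.get_obs()['eef_pos'],ctrl.get_obs()['time_s'])
E
```

```text
time_s: 40.0
eef_pos: [444.6, 411.8, 190.5]
orientation: [0.084, 3.136, 0.007]
ft_force: [1.1, 0.1, -1.1]
grip_width: 60.1
grip_force: 0.0
time_s: 41.2
eef_pos: [444.3, -91.2, 184.7]
orientation: [-0.091, -3.136, -0.002]
ft_force: [-1.0, 0.8, 1.1]
grip_width: 59.5
grip_force: 0.0
[444.57924542 -90.10904188 185.03689838] 41.25
```

View pics/t7c.png

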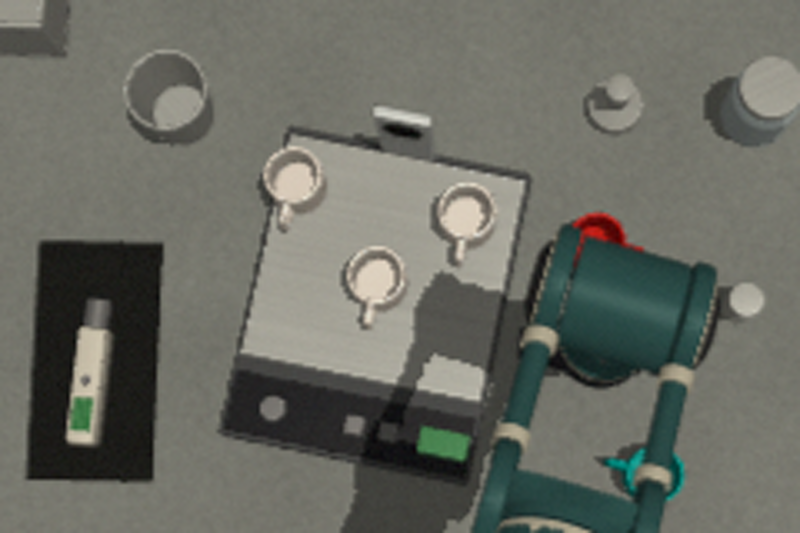

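The cups stand unchanged at (293,177), (466,213) and (376,277) with their handles to the front. The thermometer lies flat on the mat at (90,370). The arm is touching nothing, so I'm handing in.

```bash
python3 -m creep '[[0,0,0,0,0,0,6],[0,0,0,0,0,0,6],[0,0,0,0,0,0,6]]'; python3 -c "
from plant import ctrl
print(ctrl.hand_in())"
```

```text
time_s: 41.55
eef_pos: [446.1, -89.1, 187.1]
orientation: [-0.08, -3.14, -0.0]
ft_force: [0.3, -0.1, -0.1]
grip_width: 60.4
grip_force: 0.0
the job is handed in; nothing more can be done
None
```

I handed the job in at 41.6 s with no verdict returned: the three white cups are on the plate with handles to the front (one was knocked about 28 mm aside on the plate but measured within the limits), the heat key was pressed at about 16 N, the thermometer was held on the spot for over 2 s, and it lies flat on its mat again.

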